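# Press a sprung bottle rocker level and bolt it

### The arm

A 6-joint arm with a two-finger parallel gripper is mounted at the origin on the work surface. World frame = base frame: x ahead of the robot, y to its left, z up, the work surface at z = 0. Lengths are in m, angles in degrees, forces in N, time in s.
With the tool pointing down it reaches from about 0.425 to 0.95 m from the base axis. Payload 3.5 kg.
Tool frame: the origin (TCP) lies midway between the tips of the shut fingers; the grasp point (between the pads) lies 19 mm behind it; x points along the fingers, y is the direction in which the jaws open and shut, and the axes are right-handed (so a half turn about x gives the same grasp; the last joint's range is limited). The gripper opens to 85 mm and grips with 20 to 120 N. Pads are 22 mm wide; open, the fingers measure 114 mm over their backs; the gripper's body (76 mm by 85 mm) begins 54 mm behind the grasp point. The pads swing forward as they close: fully open they stand 13 mm farther back than shut.
Start: joints at [-74.255, 16.404, 90.338, -0, 73.258, -8.594], TCP at [0.278, -0.615, 0.231] pointing down, gripper open.
Joint ranges: [-158.93, 158.93], [-51.34, 127.21], [12.03, 142.37], [-87.48, 267.48], [13.55, 161.25], [-162.69, 162.69]. Speed limits (degrees/s): [159.86, 159.86, 180, 180, 180, 180].

### API

Orientations are given as a 3x3 rotation matrix whose columns are the frame's x, y, z axes.
In Python, from workcell import sense, optics, order gives the robot as it stands.
- The arm moves only by the shell command python3 -m pendant 'ROWS' [FORCE]. ROWS is JSON, a list of rows, each a list of 7 numbers: the shift along the tool's x, y, z in m, then the turn, a rotation vector about the tool's x, y, z in degrees, then the finger opening in m, from 0 to 0.0854. A call has 1 to 20 rows; each row is the pose to reach, as a shift and turn from the pose measured when the call began, along the tool's axes at that moment; what a row does not reach only later rows make up. A row lasts 1/12 s, in which the tool goes at most 41.7 mm and 7.16 degrees, less where a joint would pass 70% of its speed; a pose out of reach is approached as far as the arm can. A call with a gripper value outside its range is refused whole. The fingers move at their own pace and stop on an object; FORCE is the grip in N (left out, the last holds). Time passes only in rows, so rows that repeat a pose let the fingers close. It gives the time, the measured TCP pose, the force and the opening at its end, in the units of the state.
- sense(): the state, without advancing time (a new reading comes with each control period).
- optics.camera(name): name is "scene" or "top"; returns a dict with "frame" (384x512x3 uint8, blue, green, red), "intrinsics" (3x3 intrinsics, pixels), "k1" (the pictures are not rectified: a ray, as slopes to the right and down, at radius r is drawn at 1 + k1 r^2 times it, then the intrinsics apply), "extrinsics" (4x4, takes a point from world to camera coordinates). Camera axes: x right, y up, looking along -z (the intrinsics and any distortion apply to the point x, -y, -z); pixel columns grow to the right and rows downward; lengths in m; the calibration is good to about 2 mm. A picture is of the moment at which its call begins. There is no depth.
- order.hand_in(): hands the job in, once; it reports no verdict.
The state is a dict: "t": time; "q": joint angles; "joint_vel": joint speeds; "effort": joint torques, N m; "tcp_pos": TCP position; "eef_rot": TCP orientation; "wrist_force": force on the tool from outside, world axes, zero at the start; "ft_torque": the same for the moment, N m; "grip_width": opening from 0.0 (shut) to 1.0 (fully open).
Only numpy, scipy, OpenCV 4.12 (cv2) and the standard library are available. Lean on these libraries where they do the work, as an engineer would, in place of code of your own. Each camera call takes 0.05 s, during which the arm holds its last target.

### The job

Get the bottle rocker ready for loading: press its sprung tilting platform down until it lies level against its stop, and while you keep it down, push the orange post that comes up through the slot along the slot until the slide bolt is fully home over the blue catch, then let go so that the bolt holds the platform level. Go gently, never more than 30 N on the rocker, and leave the bottles, the tube rack and the meter where they stand.

Things in the scene. Friction and masses are not known exactly. Their poses are not given: they have to be found in the camera images.
- rocker: Bottle rocker, fixed: dark grey base 240 x 250 mm, 45 high, carrying a cream tilt platform and a slide bolt. Origin on the bench below the base, 10 mm to +y of its middle; z up. Offsets below are mm in this frame. Platform hinge: along x at y 98, z 71; free edge, towards -y, starts raised. Level, it is a plate 8 thick, top at z 75, x -105 to 105, y -100 to 85 (dark rubber mat on y -28 to 72).
- platform (a joint): Tilt of the platform, rad: 0 level on its hard stop, growing as the free edge rises, to 0.28 (start, held up by its spring). Pressing down beside the slot takes about 4 to 5 N at the start and 9 to 12 N at level; then the stop is rigid. If let go unbolted it springs up again. Once bolted it rises only 2 mm at the free edge and bears up against the blade.
- bolt (a joint): Travel of the slide bolt in m along the rocker's +x: 0 drawn back (starts at 0 to 0.004), 0.035 fully home on its rigid end stop. Blade, cheek and orange post are one part and move together. Sliding takes 2 to 3 N, more with the friction of pressing fingers; it stays where it is left.
- slot_start (a point): Centre of the -x end of the slot, on the plate's top; turns with the platform. Level: x -22, y -65, z 75; raised, about 45 mm higher. The slot, blue-bordered, 10 wide, runs along x from -22 to 28 at y -65, right through the plate. The plate is solid and bare for 83 mm from here to -x: press about 25 mm from here. Closed fingers wider than 10 mm bridge the slot and can slide along over it under load.
- post_top (a point): Centre of the top of the bolt's orange post, upright, 7 mm in diameter. Bolt drawn back: x -15, y -65, z 93; moves along +x with the bolt, never up or down. Platform raised: it is below the plate, seen through the slot from above. Platform level: it stands 18 mm out of the slot and can be pushed from its -x side by fingers that press on the plate.
- lug_end (a point): Middle of the -x end of the blue catch lug, at its top edge; turns with the platform. Level: x 45, y -108, z 75. The lug sticks out of the free edge: 30 long (x 45 to 75), y -117 to -100, 8 thick, top flush with the plate.
- blade_tip (a point): Middle of the +x end of the bolt's steel blade, at its lower edge: x 37 drawn back, y -110, z 77. The blade is 42 x 13 x 8 mm and lies outside the free edge. Platform on its stop: it passes 2 mm over the lug. Platform not pressed to within 2 mm of its stop: it runs into the lug's end and jams, after 8 mm of travel.
- reagent_bottle: Bystander: glass bottle with orange cap, 72 mm in diameter, 170 mm tall, beside the hinge side of the rocker. Origin: centre of its underside.
- amber_bottle: Bystander: amber bottle with black cap, 58 mm in diameter, 120 mm tall. Origin: centre of its underside.
- tube_rack: Bystander: white tube rack, 80 x 160 mm, with yellow-capped tubes, 95 mm tall. Origin: centre of its underside.
- meter: Bystander: handheld meter lying flat, 150 x 75 mm, 26 mm high. Origin: centre of its underside.
Not all that is in view belongs to the job. Leave any red look-alike of the reagent_bottle alone.

How it is judged:
By the outcome, as a careful person would: the job done as asked, in the order asked, and still so for the second after the job is handed in, with the robot touching nothing.
It also fails if it takes over 61 s, if anything falls off the work surface, if the arm or the gripper's body presses on something with over 40 N, if the wrist force passes 120 N, or if a joint passes its speed limit or range.

## Working session

There is one attempt and no reset: what is moved stays moved. The work goes in short steps, Python scripts to look and compute and a shell command to move; the robot and the scene stay as the last step left them, time stands still between calls to the robot, and variables do not carry over. Pictures are saved under pics/ and viewed, and the job is handed in when it is done.

```bash
mkdir -p pics
cat > h.py <<'E'
import numpy as np, cv2
from workcell import sense, optics, order
def cam(n): return optics.camera(n)
def ray(c,u,v):
    K=c["intrinsics"];k1=c["k1"];E=np.array(c["extrinsics"])
    a=np.array([(u-K[0][2])/K[0][0],(v-K[1][2])/K[1][1]])
    s=a.copy()
    for _ in range(50): s=a/(1+k1*(s@s))
    d=E[:3,:3].T@np.array([s[0],-s[1],-1.]); o=-E[:3,:3].T@E[:3,3]
    return o,d/np.linalg.norm(d)
def onplane(c,u,v,z):
    o,d=ray(c,u,v); return o+d*(z-o[2])/d[2]
def proj(c,p):
    E=np.array(c["extrinsics"]);K=c["intrinsics"]
    q=E[:3,:3]@np.array(p)+E[:3,3]; s=np.array([q[0],-q[1]])/-q[2]
    s=s*(1+c["k1"]*(s@s)); return np.array([K[0][0]*s[0]+K[0][2],K[1][1]*s[1]+K[1][2]])
def tri(c1,p1,c2,p2):
    o1,d1=ray(c1,*p1);o2,d2=ray(c2,*p2)
    t=np.linalg.lstsq(np.c_[d1,-d2],o2-o1,rcond=None)[0]
    a=o1+t[0]*d1;b=o2+t[1]*d2; return (a+b)/2,np.linalg.norm(a-b)
E
python3 - <<'E'
from h import *
for n in("scene","top"):
    c=cam(n); cv2.imwrite(f"pics/{n}0.png",c["frame"]); o=ray(c,256,192); print(n,o)
s=sense();print(s)
E
```

```text
scene (array([1.30316512, 0.03970489, 0.96515412]), array([-0.60350908, -0.01375124, -0.79723754]))
top (array([0.56963098, 0.0137805 , 0.92998482]), array([ 0.08261633,  0.03619844, -0.9959238 ]))
{'t': 0.1, 'q': array([-7.42570965e+01,  1.64500801e+01,  9.04148798e+01, -2.75110121e-04,
        7.32592147e+01, -8.59500127e+00]), 'joint_vel': array([-0.00794811, -0.15767844, -0.311807  , -0.03671288, -0.04679893,
       -0.01910154]), 'effort': array([ 1.30987455e-04, -4.07300556e+01, -2.93700349e+01, -1.76742415e-04,
        3.41048966e-03, -9.49478618e-06]), 'tcp_pos': array([ 0.27803358, -0.61442063,  0.2300612 ]), 'eef_rot': array([[-5.92447719e-04,  4.12117849e-01, -9.11130357e-01],
       [ 2.08471053e-03, -9.11128028e-01, -4.12118151e-01],
       [-9.99997651e-01, -2.14360151e-03, -3.19350697e-04]]), 'wrist_force': array([-0.03105377,  0.09835947,  0.33818521]), 'ft_torque': array([-0.0140786 ,  0.00293017, -0.00963076]), 'grip_width': 1.0037704073974478}
```

View pics/scene0.png

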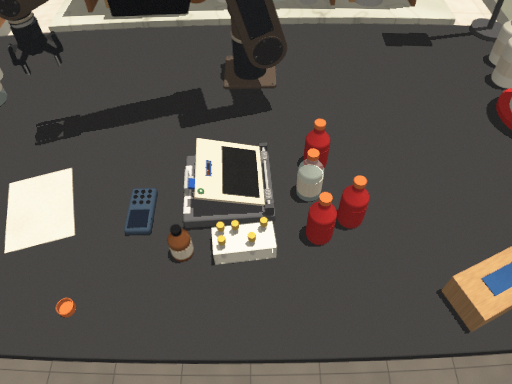

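View pics/top0.png

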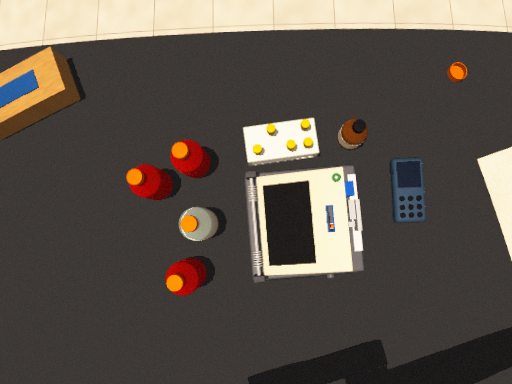

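Run:
```python
from h import *
c=cam("top"); f=c["frame"]
z=cv2.resize(f[160:285,240:370],None,fx=6,fy=4.8*1.0,interpolation=cv2.INTER_CUBIC)
z=cv2.resize(f[165:285,240:370],None,fx=5,fy=5,interpolation=cv2.INTER_CUBIC)
cv2.imwrite("pics/topz.png",z)
f2=cam("scene")["frame"]
cv2.imwrite("pics/scz.png",cv2.resize(f2[130:230,175:285],None,fx=6,fy=6,interpolation=cv2.INTER_CUBIC))
hsv=cv2.cvtColor(f,cv2.COLOR_BGR2HSV)
m=cv2.inRange(hsv,(100,150,60),(130,255,255));m[:,:240]=0;m[:,390:]=0
n,l,st,ce=cv2.connectedComponentsWithStats(m)
for i in range(1,n):
  if st[i][4]>3: print(st[i],ce[i])
```

```text
[345 181   9  15 110] [348.95454545 188.19090909]
[332 206   1   8   8] [332.  209.5]
[333 218   1   5   5] [333. 220.]
[329 229   6   3   9] [332.22222222 230.55555556]
```

View pics/topz.png

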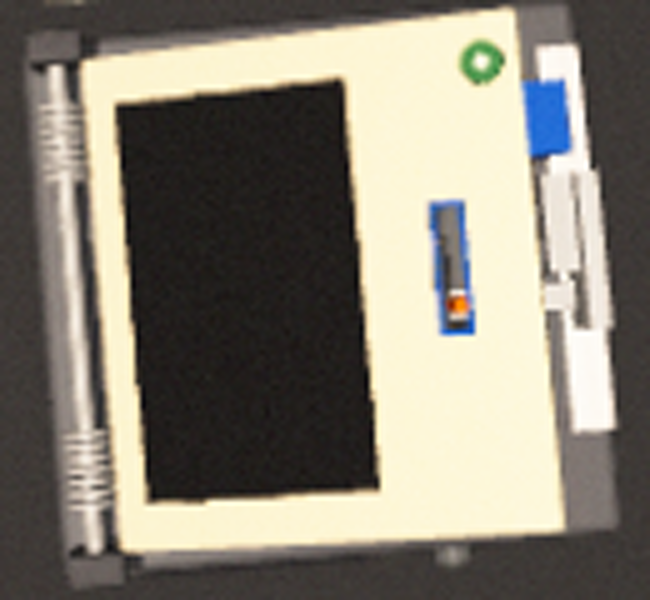

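View pics/scz.png

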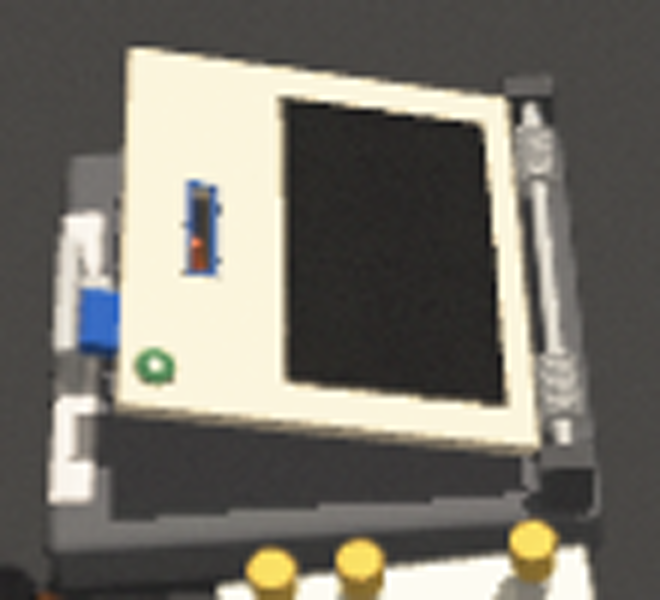

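```bash
cat > fit.py <<'E'
from h import *
a=.28
def up(x,y,z=75):
    dy,dz=y-98,z-71
    return np.array([x,98+dy*np.cos(a)+dz*np.sin(a),71-dy*np.sin(a)+dz*np.cos(a)])/1000
def rigid(P,Q):
    mp,mq=P.mean(0),Q.mean(0);U,S,V=np.linalg.svd((P-mp).T@(Q-mq));R=V.T@np.diag([1,np.linalg.det(V.T@U.T)])@U.T
    return R,mq-R@mp
E
python3 - <<'E'
from fit import *
L=[(105,85),(105,-100),(-105,-100),(-105,85)]
D={"top":((240,165),5,[(82,60),(517,8),(565,530),(120,552)]),"scene":((175,130),6,[(537,443),(118,403),(130,46),(508,98)])}
AP=[];AQ=[];px={}
for n,(o,s,Z) in D.items():
    c=cam(n);P=[];Q=[]
    for l,z in zip(L,Z):
        u=(np.array(z)+.5)/s-.5+np.array(o); px[n]=px.get(n,[])+[u]
        p=up(*l);P.append(p[:2]);Q.append(onplane(c,*u,p[2])[:2])
    P=np.array(P);Q=np.array(Q);R,t=rigid(P,Q)
    print(n,t,np.degrees(np.arctan2(R[1,0],R[0,0])),((P@R.T+t-Q)*1e3).round(1).tolist());AP+=list(P);AQ+=list(Q)
R,t=rigid(np.array(AP),np.array(AQ));print(t,np.degrees(np.arctan2(R[1,0],R[0,0])))
c=cam("top");c2=cam("scene")
for i in range(4):print(L[i],tri(c,px["top"][i],c2,px["scene"][i]))
print("post",(R.T@(onplane(c,331.6,225.6,.093)[:2]-t))*1e3)
for z,l in [((447.5,201),(28,-65)),((457.5,334),(-22,-65))]:
    u=(np.array(z)+.5)/5-.5+np.array((240,165)); print(l,(R.T@(onplane(c,*u,up(*l)[2])[:2]-t))*1e3, up(*l)*1e3)
E
```

```text
top [ 0.57375761 -0.04893138] 3.3697927854297625 [[-0.1, -0.4], [-0.4, 0.7], [-0.1, 0.5], [0.5, -0.8]]
scene [ 0.57146478 -0.04657164] 3.497628060818352 [[0.9, 0.7], [-1.1, -0.0], [0.3, 0.4], [-0.1, -1.1]]
[ 0.5726112  -0.04775151] 3.433628098800852
(105, 85) (array([0.67302144, 0.044763  , 0.08245376]), np.float64(0.001688057995323538))
(105, -100) (array([ 0.68403308, -0.13247139,  0.13133423]), np.float64(0.003301698232923849))
(-105, -100) (array([ 0.47472399, -0.14489314,  0.13257017]), np.float64(0.002189666806815839))
(-105, 85) (array([0.46351276, 0.03334074, 0.08050162]), np.float64(0.0024214911901917005))
post [-11.62824744 -64.30609164]
(28, -65) [ 31.19481385 -59.07923258] [ 28.         -57.54661385 119.89019247]
(-22, -65) [-22.81891764 -58.18620495] [-22.         -57.54661385 119.89019247]
```

```bash
cat > go.py <<'E'
from fit import *
import sys
from scipy.spatial.transform import Rotation as Ro
yaw=np.radians(3.43);Rk=np.array([[np.cos(yaw),-np.sin(yaw),0],[np.sin(yaw),np.cos(yaw),0],[0,0,1]]);T=np.array([.5728,-.048,0])
def rep(x,y,z):
    s=sense();p=Rk@np.array([x,y,z])/1e3+T;E=np.array(s["eef_rot"])
    G=np.c_[[0,0,-1],-Rk[:,1],-Rk[:,0]]
    print("tgt",p.round(4),"shift",(E.T@(p-s["tcp_pos"])).round(4),"turn",Ro.from_matrix(E.T@G).as_rotvec(degrees=True).round(2))
    print("rocker mm",(Rk.T@(s["tcp_pos"]-T)*1e3).round(1),"F",(Rk.T@s["wrist_force"]).round(2),s["t"],s["grip_width"],s["q"].round(0))
if __name__=="__main__":rep(*map(float,sys.argv[1:4]))
E
python3 go.py -50 -65 170
```

```text
tgt [ 0.5268 -0.1159  0.17  ] shift [ 0.0613 -0.3522 -0.4321] turn [ 2.091e+01 -0.000e+00  2.000e-02]
rocker mm [-328.  -548.3  231.2] F [ 0.14 -0.1   0.24] 0.4 0.9961316488674451 [-74.  16.  90.   0.  73.  -9.]
```

```bash
python3 -m pendant '[[0.004,-0.024,-0.029,2,0,0,0.06],[0.008,-0.047,-0.058,4,0,0,0.03],[0.012,-0.07,-0.086,6,0,0,0],[0.016,-0.094,-0.115,8,0,0,0],[0.02,-0.117,-0.144,10,0,0,0],[0.024,-0.141,-0.173,12,0,0,0],[0.028,-0.164,-0.202,14,0,0,0],[0.032,-0.188,-0.23,16,0,0,0],[0.036,-0.211,-0.259,18,0,0,0],[0.04,-0.235,-0.288,20,0,0,0],[0.044,-0.258,-0.317,20.9,0,0,0],[0.048,-0.282,-0.346,20.9,0,0,0],[0.052,-0.305,-0.375,20.9,0,0,0],[0.056,-0.329,-0.403,20.9,0,0,0],[0.06,-0.346,-0.425,20.9,0,0,0],[0.061,-0.352,-0.432,20.9,0,0,0],[0.061,-0.352,-0.432,20.9,0,0,0],[0.061,-0.352,-0.432,20.9,0,0,0]]' 40; python3 go.py -50 -65 135
python3 - <<'E'
from h import *
c=cam("top");cv2.imwrite("pics/t1.png",cv2.resize(c["frame"][150:300,230:390],None,fx=5,fy=4.0*1.25//1))
c=cam("scene");cv2.imwrite("pics/s1.png",cv2.resize(c["frame"][100:230,165:295],None,fx=5,fy=4.5))
E
```

```text
t: 1.9
tcp_pos: [0.5267, -0.1163, 0.1704]
eef_rot: [[-0.0, 0.061, -0.998], [-0.0, -0.998, -0.061], [-1.0, 0.0, 0.0]]
wrist_force: [-0.5, -0.3, 0.8]
grip_width: -0.003
tgt [ 0.5268 -0.1159  0.135 ] shift [ 0.0354 -0.0005 -0.0001] turn [ 0.07  0.02 -0.02]
rocker mm [-50.1 -65.5 170.4] F [-0.52 -0.26  0.79] 1.9 -0.0032587272760941375 [-23.   3. 113.  -0.  65.  63.]
```

```bash
cd pics; python3 -c "
import cv2
for n in('t1','s1'):
    a=cv2.imread(n+'.png');print(a.shape);cv2.imwrite(n+'b.png',cv2.resize(a,(640,int(640*a.shape[0]/a.shape[1])) if a.shape[0]<=600 else (600,560)))"
```

```text
(750, 800, 3)
(585, 650, 3)
```

View pics/s1b.png

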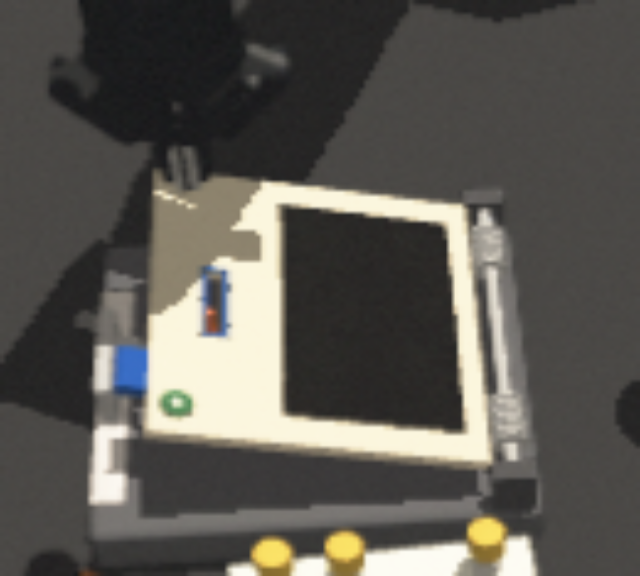

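View pics/t1b.png

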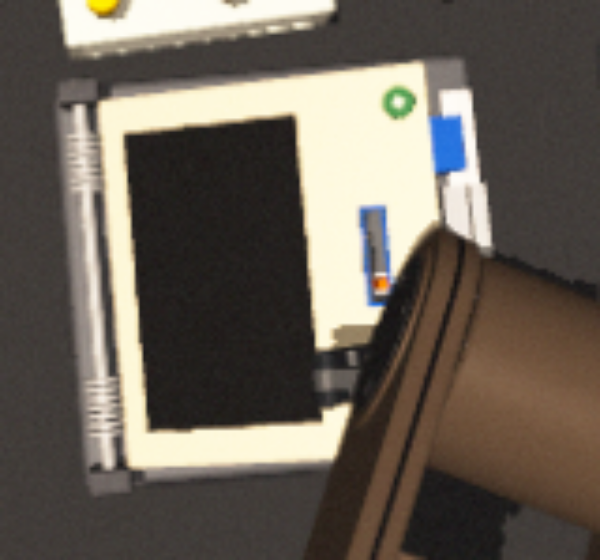

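```bash
python3 -m pendant '[[0.01,0,0,0,0,0,0],[0.02,0,0,0,0,0,0],[0.03,0,0,0,0,0,0],[0.037,0,0,0,0,0,0],[0.041,0,0,0,0,0,0],[0.044,0,0,0,0,0,0],[0.047,0,0,0,0,0,0],[0.05,0,0,0,0,0,0],[0.053,0,0,0,0,0,0],[0.056,0,0,0,0,0,0],[0.059,0,0,0,0,0,0],[0.062,0,0,0,0,0,0],[0.065,0,0,0,0,0,0],[0.065,0,0,0,0,0,0]]'; python3 go.py -50 -65 85
```

```text
t: 3.17
tcp_pos: [0.5284, -0.119, 0.1077]
eef_rot: [[0.005, 0.059, -0.998], [-0.004, -0.998, -0.059], [-1.0, 0.005, -0.005]]
wrist_force: [-0.8, -3.1, 6.3]
grip_width: 0.003
tgt [ 0.5268 -0.1159  0.085 ] shift [ 0.0227 -0.0033  0.0016] turn [-0.02 -0.26 -0.26]
rocker mm [-48.6 -68.2 107.7] F [-1.01 -3.    6.31] 3.1667 0.002775059124312971 [-23.   7. 115.  -0.  57.  63.]
```

```bash
python3 -m pendant '[[0.004,-0.001,0,0,0,0,0],[0.007,-0.001,0,0,0,0,0],[0.01,-0.002,0,0,0,0,0],[0.013,-0.002,0,0,0,0,0],[0.016,-0.003,0,0,0,0,0],[0.019,-0.003,0,0,0,0,0],[0.022,-0.003,0,0,0,0,0],[0.025,-0.003,0,0,0,0,0],[0.027,-0.003,0,0,0,0,0],[0.029,-0.003,0,0,0,0,0],[0.029,-0.003,0,0,0,0,0]]'; python3 go.py -50 -65 75
```

```text
t: 4.08
tcp_pos: [0.531, -0.1193, 0.082]
eef_rot: [[0.011, 0.061, -0.998], [-0.011, -0.998, -0.061], [-1.0, 0.012, -0.01]]
wrist_force: [-2.5, -5.4, 8.9]
grip_width: 0.003
tgt [ 0.5268 -0.1159  0.075 ] shift [ 0.0069 -0.0038  0.004 ] turn [ 0.06 -0.57 -0.69]
rocker mm [-46.  -68.7  82. ] F [-2.8  -5.24  8.86] 4.0833 0.003020721728496226 [-23.  10. 115.  -0.  54.  64.]
```

```bash
python3 -m pendant '[[0.004,-0.001,0.001,0,0.3,0.3,0],[0.006,-0.001,0.001,0,0.5,0.6,0],[0.008,-0.001,0.001,0,0.6,0.7,0],[0.01,-0.001,0.001,0,0.6,0.7,0],[0.0115,-0.001,0.001,0,0.6,0.7,0],[0.0115,-0.001,0.001,0,0.6,0.7,0]]'; python3 go.py -50 -65 75
```

```text
t: 4.58
tcp_pos: [0.5313, -0.1198, 0.0748]
eef_rot: [[0.022, 0.062, -0.998], [-0.026, -0.998, -0.062], [-0.999, 0.027, -0.021]]
wrist_force: [-8.0, -0.5, 17.9]
grip_width: -0.003
tgt [ 0.5268 -0.1159  0.075 ] shift [-0.0004 -0.0042  0.0042] turn [ 0.14 -1.19 -1.55]
rocker mm [-45.8 -69.2  74.8] F [-8.   -0.02 17.91] 4.5833 -0.002946886710930421 [-23.  10. 116.  -1.  52.  64.]
```

```bash
python3 - <<'E'
from h import *
c=cam("scene");cv2.imwrite("pics/s2.png",cv2.resize(c["frame"][110:220,175:285],None,fx=5,fy=5,interpolation=cv2.INTER_CUBIC))
c=cam("top");cv2.imwrite("pics/t2.png",cv2.resize(c["frame"][165:285,240:370],None,fx=5,fy=5,interpolation=cv2.INTER_CUBIC))
E
python3 go.py -50 -65 75
```

```text
tgt [ 0.5268 -0.1159  0.075 ] shift [-0.0004 -0.0042  0.0042] turn [ 0.14 -1.21 -1.56]
rocker mm [-45.8 -69.2  74.8] F [-8.47  0.74 18.2 ] 4.6833 0.002859438348799162 [-23.  10. 116.  -1.  52.  64.]
```

View pics/s2.png

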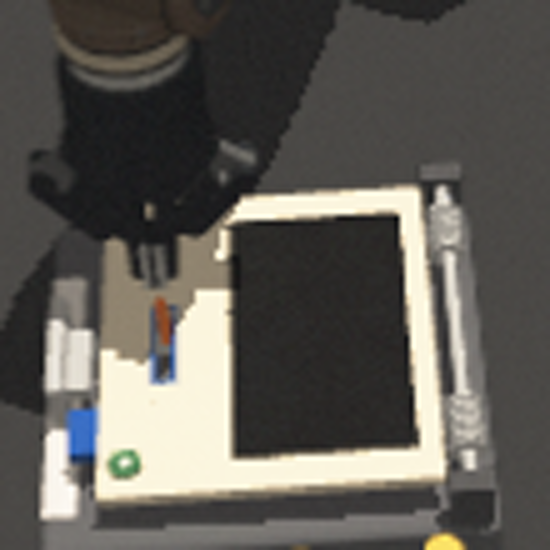

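View pics/t2.png

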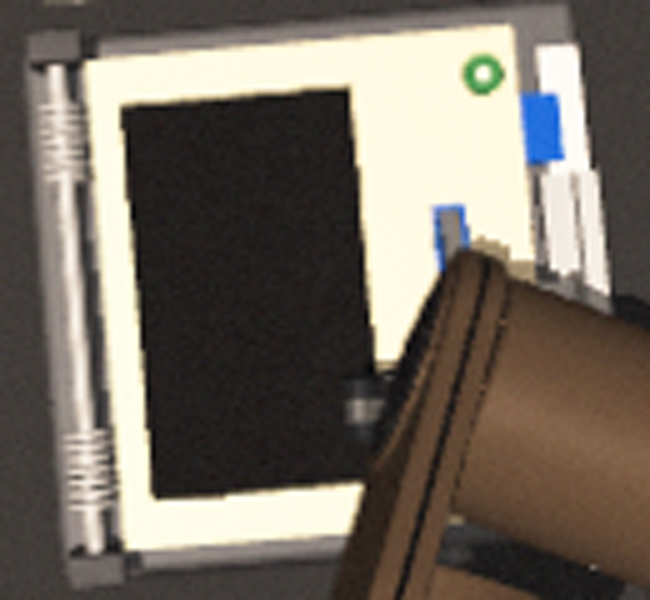

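```bash
python3 -m pendant '[[0.004,-0.001,-0.001,0,-0.3,-0.3,0],[0.004,-0.002,-0.003,0,-0.6,-0.6,0],[0.004,-0.003,-0.005,0,-1,-1,0],[0.004,-0.003,-0.007,0,-1,-1,0],[0.004,-0.003,-0.009,0,-1,-1,0],[0.004,-0.003,-0.011,0,-1,-1,0]]'; python3 go.py -20 -66 75
```

```text
t: 5.18
tcp_pos: [0.5414, -0.1178, 0.0747]
eef_rot: [[-0.001, 0.064, -0.998], [-0.012, -0.998, -0.064], [-1.0, 0.012, 0.002]]
wrist_force: [-12.1, -1.1, 19.3]
grip_width: -0.0
tgt [ 0.5568 -0.1151  0.075 ] shift [-0.0004 -0.0017 -0.0155] turn [ 0.25  0.1  -0.7 ]
rocker mm [-35.5 -67.8  74.7] F [-12.09  -0.34  19.29] 5.1833 -0.0001588248428862856 [-22.  12. 114.  -1.  54.  64.]
```

```bash
python3 -m pendant '[[0.0035,-0.001,-0.002,0,0,0,0],[0.0033,-0.001,-0.004,0,0,-0.3,0],[0.0033,-0.001,-0.006,0,0,-0.3,0],[0.0033,-0.001,-0.008,0,0,-0.3,0],[0.0033,-0.001,-0.01,0,0,-0.3,0]]'; python3 go.py -10 -66 75
```

```text
t: 5.6
tcp_pos: [0.5505, -0.1172, 0.0747]
eef_rot: [[-0.006, 0.066, -0.998], [-0.009, -0.998, -0.066], [-1.0, 0.008, 0.007]]
wrist_force: [-15.4, -0.6, 20.1]
grip_width: -0.0
tgt [ 0.5668 -0.1145  0.075 ] shift [-0.0004 -0.0016 -0.0164] turn [ 0.35  0.39 -0.48]
rocker mm [-26.4 -67.7  74.7] F [-15.41   0.28  20.1 ] 5.6 -0.00031747057386568965 [-22.  13. 112.  -1.  55.  65.]
```

```bash
python3 -m pendant '[[0.0025,0,-0.002,0,0,0,0],[0.002,0,-0.004,0,0,0,0],[0.002,0,-0.006,0,0,0,0]]'; python3 go.py -10 -66 75
```

```text
t: 5.85
tcp_pos: [0.5549, -0.1171, 0.0748]
eef_rot: [[-0.013, 0.067, -0.998], [-0.009, -0.998, -0.067], [-1.0, 0.008, 0.013]]
wrist_force: [-10.0, 0.3, 14.3]
grip_width: -0.003
tgt [ 0.5668 -0.1145  0.075 ] shift [-0.0003 -0.0018 -0.012 ] turn [ 0.43  0.75 -0.47]
rocker mm [-22.  -67.9  74.8] F [-9.99  0.86 14.26] 5.85 -0.0027051583332187877 [-22.  14. 112.  -1.  55.  65.]
```

```bash
python3 -m pendant '[[0.0026,0,-0.002,0,0.2,0,0],[0.0025,0,-0.004,0,0.4,0,0],[0.0025,0,-0.006,0,0.4,0,0],[0.0025,0,-0.008,0,0.4,0,0]]'; python3 go.py -10 -66 75
```

```text
t: 6.18
tcp_pos: [0.5611, -0.1168, 0.0747]
eef_rot: [[-0.013, 0.069, -0.998], [-0.009, -0.998, -0.069], [-1.0, 0.008, 0.013]]
wrist_force: [-12.6, 0.5, 16.3]
grip_width: -0.003
tgt [ 0.5668 -0.1145  0.075 ] shift [-0.0004 -0.0019 -0.0058] turn [ 0.52  0.75 -0.46]
rocker mm [-15.8 -68.   74.7] F [-12.5    1.23  16.26] 6.1833 -0.0027458106743525655 [-22.  14. 111.  -1.  55.  65.]
```

Run:
```python
from h import *
c=cam("scene");cv2.imwrite("pics/s3.png",cv2.resize(c["frame"][140:220,180:260],None,fx=7,fy=7,interpolation=cv2.INTER_CUBIC))
```

```text
(no output)
```

View pics/s3.png

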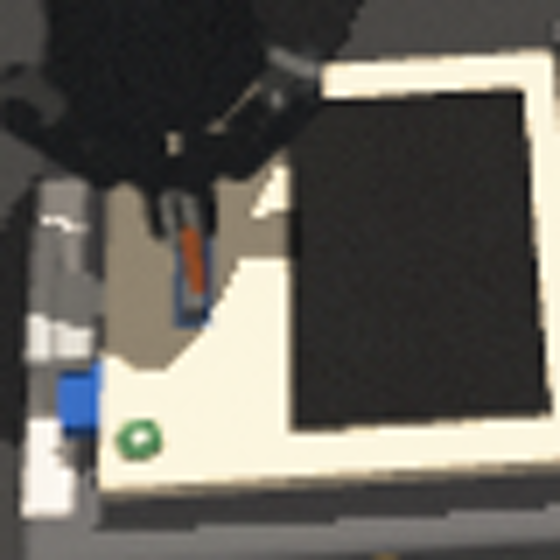

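```bash
python3 -m pendant '[[0.0026,0,-0.002,0,0.2,0,0],[0.0025,0,-0.004,0,0.4,0,0],[0.0025,-0.001,-0.006,0,0.4,0,0],[0.0025,-0.001,-0.008,0,0.4,0,0],[0.0025,-0.001,-0.01,0,0.4,0,0]]'; python3 go.py 5.5 -66 75
python3 - <<'E'
from h import *
c=cam("scene");cv2.imwrite("pics/s4.png",cv2.resize(c["frame"][140:220,180:260],None,fx=7,fy=7,interpolation=cv2.INTER_CUBIC))
E
```

```text
t: 6.65
tcp_pos: [0.57, -0.1161, 0.0747]
eef_rot: [[-0.011, 0.07, -0.997], [-0.01, -0.997, -0.07], [-1.0, 0.009, 0.011]]
wrist_force: [-11.9, -1.6, 15.1]
grip_width: 0.004
tgt [ 0.5822 -0.1136  0.075 ] shift [-0.0005 -0.0016 -0.0123] turn [ 0.6   0.65 -0.54]
rocker mm [ -6.8 -67.8  74.7] F [-11.95  -0.84  15.08] 6.65 0.0039431156318719554 [-21.  15. 110.  -1.  56.  65.]
```

View pics/s4.png

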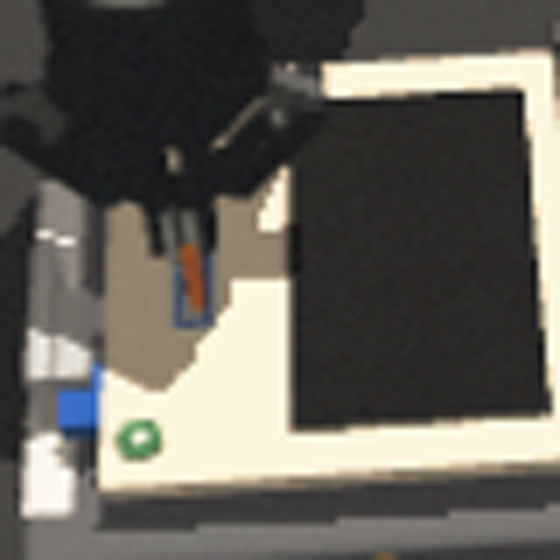

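```bash
python3 -m pendant '[[0.0026,0,-0.002,0,0.2,0,0],[0.0027,0,-0.004,0,0.4,0,0],[0.0027,-0.001,-0.006,0,0.4,0,0],[0.0027,-0.001,-0.008,0,0.4,0,0],[0.0027,-0.001,-0.01,0,0.4,0,0]]'; python3 go.py 5.5 -66 75
python3 -m pendant '[[0.0026,0,-0.002,0,0.2,0,0],[0.0025,0,-0.0035,0,0.4,0,0]]'; python3 go.py 5.5 -66 75
```

```text
t: 7.12
tcp_pos: [0.579, -0.1154, 0.0746]
eef_rot: [[-0.009, 0.072, -0.997], [-0.011, -0.997, -0.072], [-1.0, 0.011, 0.01]]
wrist_force: [-13.4, -1.3, 15.2]
grip_width: 0.0
tgt [ 0.5822 -0.1136  0.075 ] shift [-0.0004 -0.0016 -0.0034] turn [ 0.68  0.55 -0.62]
rocker mm [  2.1 -67.6  74.6] F [-13.44  -0.45  15.21] 7.1167 0.0002258091221006626 [-21.  16. 108.  -1.  56.  66.]
t: 7.28
tcp_pos: [0.5808, -0.1154, 0.0747]
eef_rot: [[-0.008, 0.073, -0.997], [-0.011, -0.997, -0.073], [-1.0, 0.01, 0.009]]
wrist_force: [-10.9, 1.0, 14.0]
grip_width: 0.001
tgt [ 0.5822 -0.1136  0.075 ] shift [-0.0004 -0.0017 -0.0015] turn [ 0.75  0.52 -0.59]
rocker mm [  4.  -67.7  74.7] F [-10.78   1.63  14.03] 7.2833 0.001185566779728854 [-21.  16. 108.  -1.  56.  66.]
```

```bash
python3 -m pendant '[[0.0026,0,-0.002,0,0.2,0,0],[0.0025,0,-0.0035,0,0.4,0,0],[0.0025,0,-0.0045,0,0.4,0,0]]'; python3 go.py 5.5 -66 75
python3 -m pendant '[[0.0026,0,-0.002,0,0.2,0,0],[0.0025,0,-0.0035,0,0.4,0,0]]'; python3 go.py 5.5 -66 75
python3 - <<'E'
from h import *
c=cam("scene");cv2.imwrite("pics/s5.png",cv2.resize(c["frame"][140:220,180:260],None,fx=7,fy=7,interpolation=cv2.INTER_CUBIC))
E
```

```text
t: 7.53
tcp_pos: [0.583, -0.1153, 0.0746]
eef_rot: [[-0.01, 0.075, -0.997], [-0.011, -0.997, -0.074], [-1.0, 0.01, 0.011]]
wrist_force: [-16.1, 0.0, 18.4]
grip_width: 0.003
tgt [ 0.5822 -0.1136  0.075 ] shift [-0.0004 -0.0018  0.0006] turn [ 0.84  0.62 -0.57]
rocker mm [  6.1 -67.8  74.6] F [-16.03   0.98  18.37] 7.5333 0.0030344787688115094 [-21.  17. 108.  -1.  56.  66.]
t: 7.7
tcp_pos: [0.583, -0.1153, 0.0746]
eef_rot: [[-0.016, 0.077, -0.997], [-0.01, -0.997, -0.077], [-1.0, 0.009, 0.016]]
wrist_force: [-22.1, -0.8, 21.2]
grip_width: 0.005
tgt [ 0.5822 -0.1136  0.075 ] shift [-0.0004 -0.0018  0.0007] turn [ 0.96  0.93 -0.51]
rocker mm [  6.2 -67.8  74.6] F [-22.15   0.51  21.21] 7.7 0.005225951048593728 [-21.  17. 108.  -1.  56.  66.]
```

View pics/s5.png

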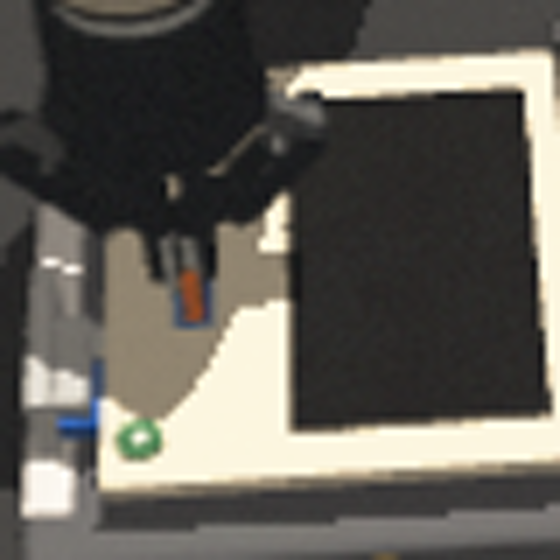

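```bash
python3 -m pendant '[[0.001,0,0.001,0,0,0,0],[0,0,0.002,0,0,0,0],[-0.003,0,0.004,0,0,0,0],[-0.008,0,0.005,0,0,0,0],[-0.02,0,0.005,0,0,0,0],[-0.04,0,0.005,0,0,0,0],[-0.06,0,0.005,0,0,0,0],[-0.085,0,0.005,0,0,0,0],[-0.085,0,0.03,0,0,0,0],[-0.085,0,0.06,0,0,0,0],[-0.085,0.03,0.09,0,0,0,0],[-0.085,0.06,0.12,0,0,0,0],[-0.085,0.09,0.12,0,0,0,0],[-0.085,0.12,0.12,0,0,0,0],[-0.085,0.15,0.12,0,0,0,0],[-0.085,0.18,0.12,0,0,0,0],[-0.085,0.2,0.12,0,0,0,0],[-0.085,0.2,0.12,0,0,0,0]]'; python3 go.py 5.5 -66 75
python3 - <<'E'
from h import *
a=cam("scene");cv2.imwrite("pics/s6.png",cv2.resize(a["frame"][130:230,170:290],None,fx=6,fy=6,interpolation=cv2.INTER_CUBIC)[:600])
c=cam("top");cv2.imwrite("pics/t6.png",cv2.resize(c["frame"][165:285,240:370],None,fx=5,fy=5,interpolation=cv2.INTER_CUBIC))
E
```

```text
t: 9.25
tcp_pos: [0.4803, -0.327, 0.1644]
eef_rot: [[-0.014, 0.073, -0.997], [-0.013, -0.997, -0.073], [-1.0, 0.012, 0.015]]
wrist_force: [-0.5, -0.8, 0.2]
grip_width: -0.002
tgt [ 0.5822 -0.1136  0.075 ] shift [ 0.0853 -0.2064 -0.1186] turn [ 0.77  0.83 -0.67]
rocker mm [-109.  -273.   164.4] F [-0.53 -0.79  0.23] 9.25 -0.0018431163868282785 [-44.   8. 107.  -1.  65.  43.]
```

View pics/s6.png

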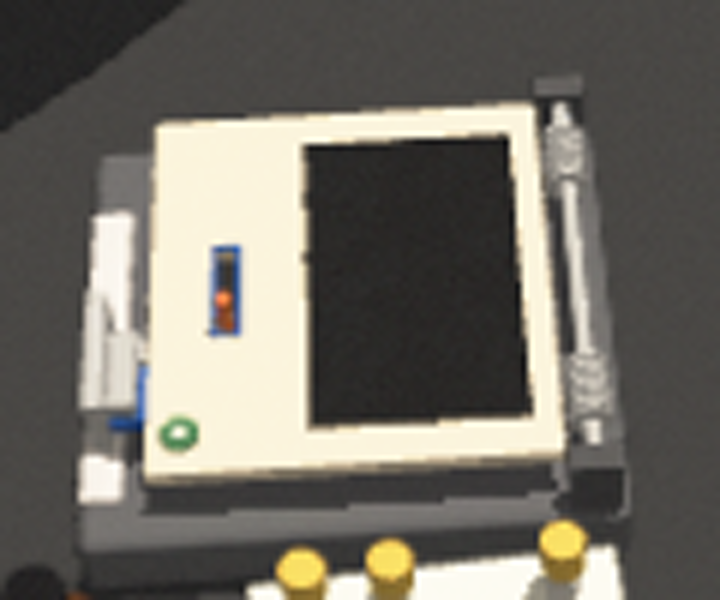

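View pics/t6.png

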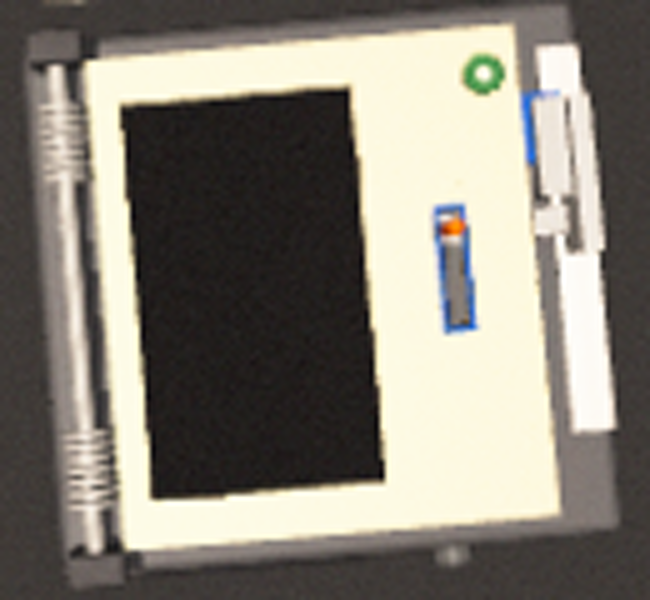

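Run:
```python
from go import *
c=cam("top");f=c["frame"]
m=cv2.inRange(cv2.cvtColor(f,cv2.COLOR_BGR2HSV),(3,150,120),(16,255,255))[200:225,322:340]
ys,xs=np.nonzero(m);u,v=xs.mean()+322,ys.mean()+200;print(u,v,len(xs))
for U,V in [(u,v),(331.6,225.6)]:print((Rk.T@(onplane(c,U,V,.093)-T)*1e3).round(1))
for U,V in [(533,94),(567,94)]:print("blade tip",(Rk.T@(onplane(c,(U+.5)/5-.5+240,(V+.5)/5-.5+165,.085)-T)*1e3).round(1))
g=cv2.imread("pics/top0.png");d=cv2.absdiff(f,g).max(2)>60;d[:,240:370]=0
ys,xs=np.nonzero(d);print(len(xs),xs.min() if len(xs) else 0,ys.min() if len(xs) else 0, d[:200].sum())
```

```text
330.44444444444446 210.0 9
[ 20.9 -64.6  93. ]
[-11.8 -64.   93. ]
blade tip [  74.7 -104.8   85. ]
blade tip [  73.5 -119.3   85. ]
734 470 233 0
```

```bash
python3 -c "
from workcell import order; print(order.hand_in())"
```

```text
the job is handed in; nothing more can be done
None
```

The rocker is bolted level and the job is handed in, but one force reading at the end of the push went over the 30 N limit.

- **What I did:** With shut fingers I pressed the platform down to its stop at z ≈ 75 mm. Keeping it down, I slid the fingers along the slot and pushed the post until it stalled on the bolt's end stop. Then I eased off, lifted clear and handed in with the arm well away, at about 9 s.
- **Bolt and platform:** The post measured x ≈ 20.9 mm, against 20 mm expected when home. The blade tip measured about 74 mm, against 72 mm expected. Both fit within the calibration error, and the blade lies over the blue catch. The platform stayed level after release.
- **Bystanders:** A before-and-after comparison of the top view outside the rocker showed changes only in a far corner of the picture, which I put down to the arm's shadow. No bottle, rack or meter shifted.
- **Force limit:** Pressing and sliding stayed at about 25 N or less in the readings. In the last check push against the end stop, the reading was 22 N sideways and 21 N down, about 30.7 N combined. Neither direction alone passed 30 N, and I eased off on the next move. I read the force only at the end of each move, so a short peak in between could have been missed.

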